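Open the detergent doser: park the spout, find the cap's thread hand, hold the cap off

ROBOT

A 7-joint arm with a two-finger parallel gripper is mounted at the origin on a cart in front of the work surface, level with it; the furniture and walls round the work are solid. World frame = base frame: x ahead of the robot, y to its left, z up, the work surface at z = 0. Lengths are in m, angles in rad, forces in N, time in s.
With the tool pointing down it reaches from about 0.4 to 0.85 m from the base axis. Payload 10.4 kg.
Tool frame: the origin (TCP) lies at the centre of the arm's flange, where the gripper is bolted on; the fingertips stand 182 mm ahead of it and the grasp point (between the pads) lies r.grasp_offset ahead of it (r.grasp_offset is the distance from the TCP to the grasp point, in m); z points along the fingers, y is the line along which they close (so a half turn about z gives the same grasp; the last joint's range is limited). The gripper opens to 87 mm and grips with 3 to 60 N. Pads are 19 mm wide; open, the fingers measure 117 mm over their backs; the gripper's body (75 mm by 190 mm) begins 51 mm behind the grasp point.
Start: joints at [1.157, 0.332, -0.065, 1.46, 0.022, 1.35, -0.088], TCP at [0.238, -0.578, 0.405] pointing down, gripper open.
Joint ranges: [-2.6, 2.6], [-0.5, 2.12], [-1.47, 1.34], [0.16, 2.42], [-1.27, 4.41], [0.06, 2.06], [-2.6, 2.6]. Speed limits (rad/s): [2.22, 2.22, 2.79, 2.79, 3.14, 3.14, 3.14].

INTERFACE

Orientations are given as a unit quaternion [x, y, z, w].
In Python, from bench import status, vision, job, spotter, r gives the robot as it stands. The module is installed in compiled form; this text tells all that it offers.
- The arm moves only by the tool play_rows, never from a script. Its argument "series" is a list of rows, each a list of 6 numbers: the shift along the tool's x, y, z each as a share of 150 mm, from -1 to 1, then the turn, a rotation vector about the tool's x, y, z each as a share of 30 degrees, from -1 to 1. In form: [[x, y, z, ax, ay, az], ...]. A call has 1 to 5 rows; each row is the pose to reach, as a shift and turn from the pose commanded when the call began, along the tool's axes at that moment; what a row does not reach only later rows make up. A row lasts 1/10 s, in which the tool goes at most 50 mm and 8.59 degrees, less where a joint would pass 70% of its speed; a pose out of reach is approached as far as the arm can. A call with a number of a shift or a turn outside -1 to 1 is refused whole. A call with a gripper value outside its range is refused whole. "fingers" is the opening, from -1 (shut) to 1 (fully open), set as the call begins (left out, the last holds). The fingers move at their own pace and stop on an object; "squeeze" is the grip in N (left out, the last holds). Time passes only in rows, so rows that repeat a pose let the fingers close. It gives the time, the measured TCP pose, the force, the opening and the grip force at its end, in the units of the state.
- status.read_state(): the state, without advancing time (a new reading comes with each control period).
- vision.camera(name): name is "scene" or "top" or "wrist"; returns the picture (420x560x3 uint8, blue, green, red); there is no depth.
- vision.calibration(name): a dict with "fx", "fy", "cx", "cy" (pixels), "D" ([k1, k2, p1, p2, k3] as OpenCV has them; the pictures are not rectified), "rvec" (rotation vector, rad) and "tvec" (3), from world to camera coordinates, as OpenCV has them; the wrist camera has in their place "T_tool_cam" (4x4, takes a point from camera to tool coordinates, whose origin is the TCP and whose axes are the flange's). Camera axes: x right, y down, z forward; pixel columns grow to the right and rows downward; lengths in m; the calibration is good to about 2 mm. A picture is of the moment at which its call begins: read the wrist's pose just before it. calibration takes no time and is no camera call.
- job.close_job(): hands the job in; it is judged then, once.
Trained networks look in the newest picture that a camera, given by its name, has taken for a name from the list of things; names that differ only in an ending like _2 or _b are one class to them, and where a whole thing is asked for, a point or a joint stands for the part that bears it (a point fixed in the world has none). Each returns a list of dicts, best first, with "conf" (0 to 1); they miss things now and then, are a little off and sometimes report something else, mostly with a low value. They report only what shows in the picture. A call takes as long as a camera call. They do not tell look-alikes from the thing itself.
- spotter.boxes_of(camera, name): "point" ([x, y, z] in m, in world coordinates, good to about 4 mm: the middle of the surface that is visible of it).
- spotter.regions_of(camera, name): "pixels" (420x560 bool, what is visible of it).
The state is a dict: "time": time; "joint_positions": joint angles; "joint_vel": joint speeds; "joint_torque": joint torques, N m; "ee_pos": TCP position; "eef_rot": TCP orientation; "ft_force": force on the tool from outside, world axes, zero at the start; "torque": the same for the moment, N m; "width": finger opening in m; "grip_force": force on a finger pad.
Only numpy, scipy, OpenCV 4.12 (cv2) and the standard library are available. Lean on these libraries where they do the work, as an engineer would, in place of code of your own. Each camera call takes 0.05 s, during which the arm holds its last target. There are 200 camera calls.

TASK

The detergent doser has to be opened for a refill. First park its spout: swing it a quarter turn out so that it points square out of the doser's left-hand side (seen from the neck end), over the raised rib beside the post, and tilt it down level, and leave it there. Then take off the filler cap: it is a quick-thread cap that may be left- or right-handed, so try it both ways until it comes free, lift it straight up and finish still holding it level, at least 5 cm above the neck, without disturbing the things standing around.

Things in the scene. Friction and masses are not known exactly. Their poses are not given: they have to be found in the camera images.
- doser: Detergent doser, fixed, standing askew: white tank, 130 mm wide, 60 tall; white filler neck at its near end, at its far end a raised block (top at 90) with the spout. Origin on the worktop under the neck's axis; x axis towards the far end (yaw 0.5 to 0.85 rad): the tank reaches 60 mm to -x, 165 to +x. +y is its left-hand side, seen from the neck end; there, beside the post, lies the parking rib
- neck_rim (a point): Centre of the rim, 90 mm above the worktop, axes as the doser's; neck 54 mm across, 30 tall. The cap turns about 60 degrees in its loosening direction to an end stop, and only there lifts straight out; the other way it stops after about 6 degrees. Which way loosens differs from run to run and cannot be seen. Pressed hard on a stop it binds: ease back 2 to 5 degrees to lift
- cap: Dark grey round ribbed cap, 56 mm across, 32 tall, 0.1 kg, loose, held only by its thread; a plug with two lugs hangs 20 mm into the neck. Origin: centre of the flat underside, which rests on the rim; z up; x along the straight ridge (44x6x4) on its top, which starts along the doser's x. Turns freely between stops; stopped, it slips in a moderate grip (10 to 25 N)
- spout_pivot (a point): Point where the spout's vertical swivel axis and its horizontal tilt axis cross, on top of the post, 130 mm from the neck axis (doser +x), 145 mm above the worktop; axes as the doser's
- spout_knob (a point): Centre of the dark grey ball knob (28 mm) on a stem on top of the spout, to be taken from above: 140 mm along the spout from the pivot and 35 mm square above the spout's centre line. The spout is a 12 mm round bar, 168 mm long; level over the cap, its underside would be 13 mm above it
- spout_swivel (a joint): Swivel angle of the spout (rad) about the vertical: 0 = spout points from the post over the neck (doser -x); grows clockwise seen from above; 1.571 = points square to the doser's left-hand side (its +y), over the rib: the parked direction. Range -0.8 to 1.95. Stays where it is left (friction about 0.25 N m)
- spout_tilt (a joint): Tilt of the spout (rad): 0 = level, the parked tilt; grows as the spout's free end rises (it starts raised). Range -0.3 to 0.9, no stop at level. Stays where it is left (friction about 0.4 N m)
- dial_timer: Bystander, leave alone: white square kitchen-style timer with a black dial, 68x68x49 mm; origin at the centre of its underside
- sewing_tape: Bystander, leave alone: round grey tape measure, 52x56x18 mm; origin at the centre of its underside
- spool_1: Bystander, leave alone: thread spool, 33 mm across, 46 mm tall; origin at the centre of its underside
- spool_2: Bystander, leave alone: thread spool, 33 mm across, 46 mm tall; origin at the centre of its underside
- powder_scoop: Bystander, leave alone: measuring scoop with a straight handle, 60x154x42 mm; origin at the centre of its underside
- fabric_scissors: Bystander, leave alone: scissors lying flat, 87x199x9 mm; origin at the centre of its underside
Things that resemble listed ones, but are neither listed nor needed, are in the scene too. Leave any green look-alike of the cap alone.

How it is judged:
On the way, in this order (a step that is already met when the one before it is completed fails the run):
1. the spout is parked: swung out to the side and level, the cap still on (value of joint spout_swivel between 1.371 and 1.771 rad and value of joint spout_tilt between -0.15 and 0.15 rad and distance between cap and neck_rim below 0.006 m), for 0.3 s.
2. the cap is lifted off the neck by the fingers (height (world z) of cap above 0.12 m and contact force between cap and the fingers above 1 N), for 0.2 s.
At the end, for the whole second after the job is handed in: The fingers hold the cap (over 1 N), its underside at least 45 mm above the rim and its axis within 60 mm of the neck's, tilted less than 0.3 rad, at rest and not touching the doser; the spout is still parked: swivel 1.571 +- 0.2 rad, tilt 0 +- 0.15 rad (value of joint spout_swivel between 1.371 and 1.771 rad and value of joint spout_tilt between -0.15 and 0.15 rad and z of cap in the frame of neck_rim above 0.045 m and horizontal distance between cap and neck_rim below 0.06 m and angle between cap's own z axis and vertical below 0.3 rad and contact force between cap and the fingers above 1 N and contact force between cap and doser below 0.2 N and linear speed of cap below 0.03 m/s); the arm keeps its last pose, push and grip.
It fails at once if a bystander is knocked over or shifted by more than 30 mm (distance of any of dial_timer, sewing_tape, spool_1, spool_2, powder_scoop, fabric_scissors from where it was at the start of the episode above 0.03 m or angle between any of spool_1, spool_2's own z axis and vertical above 0.7 rad).
It also fails if it takes over 58 s, if anything falls off the work surface, if the arm or the gripper's body presses on something with over 40 N, if the wrist force passes 120 N, or if a joint passes its speed limit or range.

## Working session

There is one attempt and no reset: what is moved stays moved. The work goes in short steps, Python scripts to look and compute and a tool call to move; the robot and the scene stay as the last step left them, time stands still between calls to the robot, and variables do not carry over. Pictures are saved under pics/ and viewed, at most 10 in all, crops included, and the job is handed in when it is done.

Besides the shell and the picture viewer there is one more tool, called after "Emit:" by a JSON object that holds its "method" and its "body". play_rows: Moves the arm, as the interface text tells. Shift numbers are shares of 150 mm and turn numbers shares of 30 degrees, none past 1 either way. Its arguments: {"type":"object","properties":{"series":{"type":"array","items":{"type":"array","items":{"type":"number"}}},"fingers":{"type":"number"},"squeeze":{"type":"number"}},"required":["series"]}

```bash
mkdir -p pics; cat > h.py <<'E'
import numpy as np,cv2
from scipy.spatial.transform import Rotation as R
from bench import status,vision,job,spotter,r
def proj(cam,P):
    c=vision.calibration(cam);K=np.array([[c['fx'],0,c['cx']],[0,c['fy'],c['cy']],[0,0,1.]])
    return cv2.projectPoints(np.array(P,float).reshape(-1,3),np.array(c['rvec']),np.array(c['tvec']),K,np.array(c['D']))[0].reshape(-1,2)
def ray(cam,uv,z):
    c=vision.calibration(cam);K=np.array([[c['fx'],0,c['cx']],[0,c['fy'],c['cy']],[0,0,1.]])
    p=cv2.undistortPoints(np.array(uv,float).reshape(-1,1,2),K,np.array(c['D'])).reshape(-1,2)
    Rm=cv2.Rodrigues(np.array(c['rvec']))[0];t=np.array(c['tvec']).ravel()
    o=-Rm.T@t;d=np.c_[p,np.ones(len(p))]@Rm
    return o+d*((z-o[2])/d[:,2])[:,None]
E
python3 - <<'E'
from h import *
print(status.read_state(),r.grasp_offset)
a=vision.camera('scene');b=vision.camera('top')
cv2.imwrite('pics/s.png',a);cv2.imwrite('pics/t.png',b)
for cam in('scene','top'):
  for n in('doser','cap','spout_knob','spout_swivel','dial_timer','sewing_tape','spool_1','powder_scoop','fabric_scissors'):
    for d in spotter.boxes_of(cam,n):print(cam,n,np.round(d['point'],3),round(d['conf'],2),proj(cam,d['point']).round())
E
```

```text
{'time': 0.0, 'joint_positions': array([ 1.15736371,  0.33289551, -0.06470931,  1.46096738,  0.02161501,
        1.34990857, -0.08851212]), 'joint_vel': array([ 0.00151643,  0.00022782,  0.00028676, -0.00069834, -0.00142553,
       -0.00038524, -0.00091353]), 'joint_torque': array([ 1.00065692e-03, -6.23274708e+01,  2.48763064e-02, -3.89886653e+01,
       -6.14088681e-02,  3.99610517e-02,  1.41930777e-04]), 'ee_pos': array([ 0.23805539, -0.57774283,  0.40392657]), 'eef_rot': array([ 9.80964559e-01,  1.94185436e-01, -1.83613650e-04, -7.18212250e-04]), 'ft_force': array([0.31385961, 0.67742123, 0.11041277]), 'torque': array([ 0.07755372,  0.0083721 , -0.08003548]), 'grip_force': 0.0, 'width': 0.08707963879956995} 0.1635
scene doser [0.497 0.003 0.059] 0.93 [[272. 232.]]
scene cap [ 0.459 -0.037  0.121] 0.96 [[296. 215.]]
scene cap [0.332 0.154 0.047] 0.94 [[250. 304.]]
scene cap [0.446 0.195 0.051] 0.71 [[209. 275.]]
scene cap [0.38  0.258 0.052] 0.69 [[194. 306.]]
scene spout_knob [ 0.458 -0.     0.166] 0.72 [[283. 204.]]
scene spout_swivel [0.481 0.    0.165] 0.74 [[278. 200.]]
scene
[... 456 characters left out ...]
top cap [ 0.474 -0.049  0.115] 0.98 [[285. 228.]]
top cap [0.456 0.182 0.057] 0.87 [[176. 236.]]
top cap [0.389 0.248 0.05 ] 0.67 [[145. 266.]]
top cap [0.336 0.146 0.049] 0.64 [[191. 292.]]
top spout_knob [ 0.494 -0.002  0.163] 0.93 [[262. 214.]]
top spout_swivel [0.505 0.    0.164] 0.73 [[261. 208.]]
top dial_timer [ 0.647 -0.086  0.028] 0.96 [[301. 157.]]
top sewing_tape [0.42  0.062 0.011] 0.75 [[233. 255.]]
top spool_1 [0.65  0.05  0.047] 0.65 [[240. 151.]]
top spool_1 [0.508 0.106 0.046] 0.47 [[213. 213.]]
top powder_scoop [ 0.489 -0.197  0.028] 0.85 [[349. 227.]]
top fabric_scissors [ 0.353 -0.279  0.006] 0.86 [[382. 288.]]
top fabric_scissors [ 0.525 -0.014  0.083] 0.58 [[268. 205.]]
```

View pics/s.png

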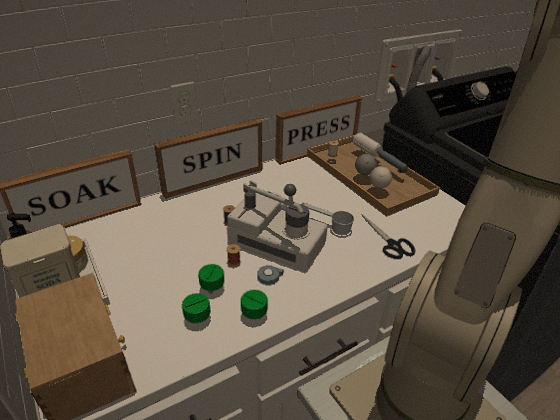

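View pics/t.png

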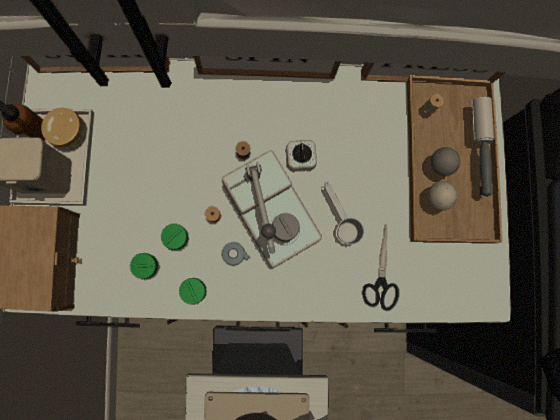

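The top view shows the doser at (270,205), the grey cap at (285,228), the spout from the post (254,172) to the knob (268,232), and spools at (242,149) and (213,213). Cap candidates are the three green ones at (176,236), (145,266) and (191,292), and the dark grey one at (285,228). The grey one sits on the doser's neck, so it is the cap. I'll confirm it in one enlarged crop.

```bash
python3 - <<'E'
import cv2,numpy as np
a=cv2.imread('pics/t.png')[140:280,200:335];b=cv2.imread('pics/s.png')[175:275,215:350]
f=lambda x,s:cv2.convertScaleAbs(cv2.resize(x,None,fx=s,fy=s,interpolation=cv2.INTER_CUBIC),alpha=1.4)
cv2.imwrite('pics/c.png',f(a,4.2))
E
```

```text
(no output)
```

View pics/c.png

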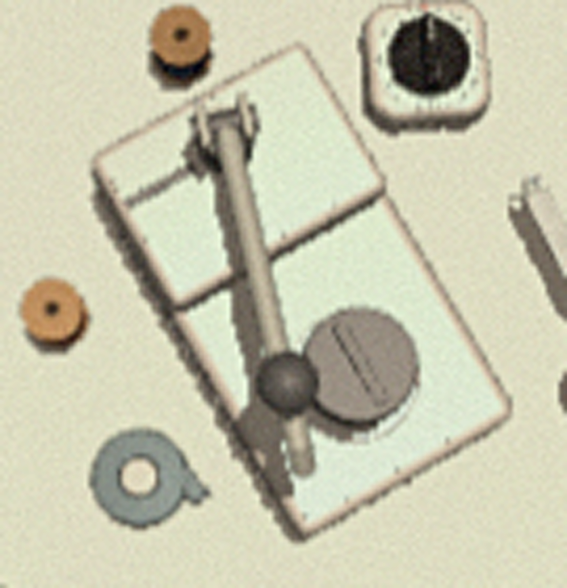

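The crop confirms it: the grey ridged cap is on the neck at crop pixel (358,364). The knob is at (289,382), the post at about (225,130), and the tank and block corners are clear. Next I fit the doser pose and the spout angles.

```bash
cat >> h.py <<'E'
def dp(q,P):
    c,s=np.cos(q[2]),np.sin(q[2]);P=np.array(P,float).reshape(-1,3)
    return np.c_[q[0]+c*P[:,0]-s*P[:,1],q[1]+s*P[:,0]+c*P[:,1],P[:,2]]
def sp(sw,ti,l,h):
    # point on spout in doser frame
    a=l*np.cos(ti)-h*np.sin(ti);z=l*np.sin(ti)+h*np.cos(ti)
    return [.13-a*np.cos(sw),a*np.sin(sw),.145+z]
E
python3 - <<'E'
from h import *
from scipy.optimize import least_squares
px=lambda *p:np.array(p,float)/4.2+[200,140]
M=[(.165,-.065,.09),(.165,.065,.09),(-.06,-.065,.06),(-.06,.065,.06),(0,0,.124)]
U=px((302,43),(97,160),(511,408),(303,533),(358,364))
f=least_squares(lambda q:(proj('top',dp(q,M))-U).ravel(),[.46,-.05,.6],loss='soft_l1',x_scale=[.1,.1,1])
q=f.x;print(q.round(4),f.fun.round(2))
for cam in('top','scene'):print(cam,proj(cam,dp(q,[(0,0,.122)])).round(1))
b=px((289,382),(303,468))
def g(v):
    return (proj('top',dp(q,[sp(*v,.14,.035),sp(*v,.166,0)]))-b).ravel()
h=least_squares(g,[.3,.3]);print('sw,ti',h.x,h.fun.round(2))
ks=(291,189)
def g2(v):return np.r_[g(v),(proj('scene',dp(q,[sp(*v,.14,.035)]))[0]-ks)]
h=least_squares(g2,[.3,.3]);print('sw,ti',h.x,h.fun.round(2))
print('knob',dp(q,[sp(*h.x,.14,.035)]),'parked',dp(q,[sp(1.571,0,.14,.035)]),'pivot',dp(q,[(.13,0,.145)]))
for n in('scene','top'):
  if 1: 
    vision.camera(n)
    for nn in('spout_knob','cap'):
      m=[d for d in spotter.regions_of(n,nn)][:1]
      for d in m:
        yy,xx=np.nonzero(d['pixels']);print(n,nn,d['conf'],xx.mean(),yy.mean(),xx.min(),xx.max(),yy.min(),yy.max())
E
```

```text
[ 0.4747 -0.05    0.5547] [-0.32 -3.14 -4.39 -1.27  2.21  1.36 -0.03  2.3   0.46 -0.05]
top [[285.6 226.7]]
scene [[296.7 209.5]]
sw,ti [0.30622764 0.13944013] [-0.1   1.1  -0.23 -2.28]
sw,ti [0.30080988 0.15170774] [ 0.22  0.58  0.22 -2.6  -1.39  0.78]
knob [[ 0.45640056 -0.01491316  0.20075571]] parked [[0.5115287  0.13753993 0.18      ]] pivot [[0.58523724 0.01851451 0.145     ]]
scene spout_knob 0.75 279.01339285714283 195.36830357142858 243 302 184 212
scene cap 0.94 211.3868739205527 277.6977547495682 199 224 264 293
top spout_knob 0.89 262.9111747851003 212.15472779369628 250 275 166 251
top cap 0.95 285.72962962962964 227.45555555555555 274 298 214 241
```

```bash
cat >> h.py <<'E'
def go(pos,ya):
    """tool shares to reach TCP pos, tool down, tool y at world angle ya (deg)"""
    s=status.read_state();A=R.from_quat(s['eef_rot'])
    y=np.array([np.cos(np.radians(ya)),np.sin(np.radians(ya)),0]);z=np.array([0,0,-1.]);B=R.from_matrix(np.c_[np.cross(y,z),y,z])
    d=A.inv().apply(np.array(pos)-s['ee_pos'])/.15;w=(A.inv()*B).as_rotvec()/np.radians(30)
    print('t',round(s['time'],2),'tcp',s['ee_pos'].round(4),'shift',d.round(3),'turn',w.round(3),'F',s['ft_force'].round(1),s['width'].round(4),s['grip_force'])
E
python3 - <<'E'
from h import *
go([.456,-.015,.435],-76)
E
```

```text
Traceback (most recent call last):
  File "h.py", line 25, in go
    print('t',round(s['time'],2),'tcp',s['ee_pos'].round(4),'shift',d.round(3),'turn',w.round(3),'F',s['ft_force'].round(1),s['width'].round(4),s['grip_force'])
                                                                                                                            ^^^^^^^^^^^^^^^^
AttributeError: 'float' object has no attribute 'round'
```

```bash
sed -i "s/s\['width'\].round(4)/round(s['width'],4)/" h.py
python3 - <<'E'
from h import *
go([.456,-.015,.435],-76)
E
```

```text
t 1.3 tcp [ 0.2381 -0.5779  0.4048] shift [ 2.773 -2.916 -0.202] turn [ 0.   -0.    0.28] F [-0.1 -0.2  0.1] 0.0868 0.0
```

Emit:
{"method": "play_rows", "body": {"series": [[0.24,-0.24,-0.05,0,0,0],[0.48,-0.5,-0.1,0,0,0],[0.72,-0.74,-0.15,0,0,0],[0.95,-0.98,-0.2,0,0,0]]}}

```text
time: 1.7
ee_pos: [0.3118, -0.3921, 0.434]
eef_rot: [0.981, 0.194, 0.0, 0.0]
ft_force: [0.7, 0.3, 0.4]
width: 0.0871
grip_force: 0.0
```

Emit:
{"method": "play_rows", "body": {"series": [[0.24,-0.24,0,0,0,0],[0.48,-0.5,0,0,0,0],[0.72,-0.74,0,0,0,0],[0.95,-0.98,0,0,0,0]]}}

```text
time: 2.1
ee_pos: [0.3856, -0.2062, 0.434]
eef_rot: [0.981, 0.194, 0.0, 0.001]
ft_force: [0.3, -0.0, -0.5]
width: 0.0866
grip_force: 0.0
```

Emit:
{"method": "play_rows", "body": {"series": [[0.22,-0.24,0,0,0,0.07],[0.44,-0.48,0,0,0,0.14],[0.66,-0.72,0,0,0,0.21],[0.87,-0.96,0,0,0,0.28],[0.87,-0.96,0,0,0,0.28]]}}

```text
time: 2.6
ee_pos: [0.452, -0.0191, 0.4343]
eef_rot: [0.992, 0.126, 0.001, -0.001]
ft_force: [0.1, -0.4, -0.6]
width: 0.087
grip_force: 0.0
```

```bash
python3 - <<'E'
from h import *
import json
go([.456,-.015,.435],-76)
s=status.read_state()
im=vision.camera('wrist');cv2.imwrite('pics/w.png',im)
c=vision.calibration('wrist');print(c)
q=[.4747,-.05,.545]
T=np.eye(4);T[:3,:3]=R.from_quat(s['eef_rot']).as_matrix();T[:3,3]=s['ee_pos']
W=np.linalg.inv(T@np.array(c['T_tool_cam']))
K=np.array([[c['fx'],0,c['cx']],[0,c['fy'],c['cy']],[0,0,1.]])
for n,P in dict(cap=dp(q,(0,0,.122)),knob15=dp(q,sp(.3,.15,.14,.035)),knob25=dp(q,sp(.3,.25,.14,.035)),piv=dp(q,(.13,0,.145))).items():
    print(n,cv2.projectPoints(P,cv2.Rodrigues(W[:3,:3])[0],W[:3,3],K,np.array(c['D']))[0].ravel().round(1))
E
```

```text
t 2.6 tcp [ 0.452  -0.0191  0.4343] shift [ 0.032 -0.02  -0.005] turn [-0.002 -0.004  0.014] F [ 0.1 -0.4 -0.6] 0.087 0.0
{'fx': 325.3069252578708, 'fy': 325.3069252578708, 'cx': 278.91093664906344, 'cy': 212.14051087122684, 'D': array([0.01720784, 0.        , 0.        , 0.        , 0.        ]), 'T_tool_cam': array([[ 6.98059470e-04, -9.70317134e-01, -2.41835011e-01,
         6.51737095e-02],
       [ 9.99999532e-01,  8.39505741e-04, -4.81847771e-04,
         5.38761213e-04],
       [ 6.70567028e-04, -2.41834562e-01,  9.70317265e-01,
         1.98862534e-02],
       [ 0.00000000e+00,  0.00000000e+00,  0.00000000e+00,
         1.00000000e+00]])}
cap [317.9 189.4]
knob15 [274.3 221.8]
knob25 [274.1 218. ]
piv [276.2  29.9]
```

View pics/w.png

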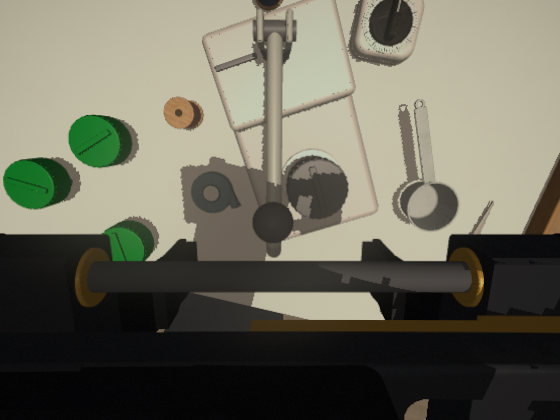

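Wrist view: the knob is at (272,222) and the cap at (318,186), both within 2 px of the model projection. Descending on the knob.

Emit:
{"method": "play_rows", "body": {"series": [[0.03,-0.025,0.15,0,0,0],[0.03,-0.025,0.3,0,0,0],[0.03,-0.025,0.47,0,0,0],[0.03,-0.025,0.47,0,0,0]]}}

```text
time: 3.05
ee_pos: [0.4535, -0.0219, 0.3606]
eef_rot: [0.993, 0.121, -0.002, -0.0]
ft_force: [-0.3, -0.0, -1.3]
width: 0.0871
grip_force: 0.0
```

Emit:
{"method": "play_rows", "body": {"series": [[0,0,0,0,0,0],[0,0,0,0,0,0],[0,0,0,0,0,0],[0,0,0,0,0,0],[0,0,0,0,0,0]], "fingers": -1, "squeeze": 25}}

```text
time: 3.55
ee_pos: [0.4547, -0.0207, 0.3637]
eef_rot: [0.993, 0.122, 0.0, 0.0]
ft_force: [0.1, 0.1, 0.3]
width: 0.0551
grip_force: 0.0
```

Emit:
{"method": "play_rows", "body": {"series": [[0,0,0,0,0,0],[0,0,0,0,0,0],[0,0,0,0,0,0]]}}

```text
time: 3.85
ee_pos: [0.4545, -0.0204, 0.3632]
eef_rot: [0.993, 0.122, -0.0, -0.0]
ft_force: [-2.0, 1.9, 1.7]
width: 0.0309
grip_force: 1.0
```

```bash
cat > arc.py <<'E'
from h import *
import sys
q=[.4747,-.05,.545]
v=[float(x) for x in sys.argv[1:]]  # dz then sw,ti pairs
s=status.read_state()
g=np.array(s['ee_pos'])-[0,0,.1635];l=(dp([0,0,-q[2]],g-[q[0],q[1],0])[0])
e=l-[.13,0,.145];print('knob sw',np.arctan2(e[1],-e[0]).round(3),'rad',np.hypot(e[0],e[1]).round(4),'h',e[2].round(4),'tilt',(np.arctan2(e[2],np.hypot(e[0],e[1]))-np.arctan2(.035,.14)).round(3),'R',np.linalg.norm(e))
for i in range(1,len(v),2):
    P=dp(q,sp(v[i],v[i+1],.14,.035))[0]+[0,0,.1635+v[0]]
    go(P,np.degrees(q[2]+np.pi-v[i]+np.pi/2))
E
python3 arc.py 0 .3 .15 .5 .15 .7 .15 .9 .15
```

```text
knob sw 0.265 rad 0.1367 h 0.0547 tilt 0.135 R 0.14725047247323245
t 3.85 tcp [ 0.4545 -0.0204  0.3632] shift [ 0.023 -0.032 -0.006] turn [-0.001  0.001 -0.001] F [-2.   1.9  1.7] 0.0309 1.0394807159900665
t 3.85 tcp [ 0.4545 -0.0204  0.3632] shift [ 0.041 -0.209 -0.006] turn [-0.001  0.001  0.381] F [-2.   1.9  1.7] 0.0309 1.0394807159900665
t 3.85 tcp [ 0.4545 -0.0204  0.3632] shift [ 0.093 -0.378 -0.006] turn [-0.001  0.001  0.763] F [-2.   1.9  1.7] 0.0309 1.0394807159900665
t 3.85 tcp [ 0.4545 -0.0204  0.3632] shift [ 0.178 -0.534 -0.006] turn [-1.000e-03  1.000e-03  1.145e+00] F [-2.   1.9  1.7] 0.0309 1.0394807159900665
```

Emit:
{"method": "play_rows", "body": {"series": [[0,0,0,0,0,0],[0,0,0,0,0,0],[0,0,0,0,0,0]]}}

```text
time: 4.15
ee_pos: [0.4545, -0.0206, 0.3631]
eef_rot: [0.993, 0.122, -0.0, -0.0]
ft_force: [-3.8, 2.2, 0.7]
width: 0.0263
grip_force: 25.0
```

Emit:
{"method": "play_rows", "body": {"series": [[0.01,-0.06,0,0,0,0.1],[0.02,-0.12,0,0,0,0.2],[0.04,-0.2,0,0,0,0.38],[0.06,-0.29,0,0,0,0.57],[0.09,-0.37,0,0,0,0.76]]}}

```text
time: 4.65
ee_pos: [0.4516, 0.0364, 0.362]
eef_rot: [0.997, -0.079, -0.005, 0.002]
ft_force: [-26.1, -0.7, 12.1]
width: 0.0262
grip_force: 25.0
```

```bash
python3 arc.py 0 .8 .15 .9 .15 1.0 .15 1.1 .15 1.2 .15
```

```text
knob sw 0.686 rad 0.1356 h 0.0535 tilt 0.131 R 0.1457966005548637
t 4.65 tcp [0.4516 0.0364 0.362 ] shift [ 0.02  -0.101 -0.014] turn [0.008 0.019 0.184] F [-26.1  -0.7  12.1] 0.0262 25.003332160413265
t 4.65 tcp [0.4516 0.0364 0.362 ] shift [ 0.033 -0.189 -0.015] turn [0.009 0.019 0.375] F [-26.1  -0.7  12.1] 0.0262 25.003332160413265
t 4.65 tcp [0.4516 0.0364 0.362 ] shift [ 0.055 -0.275 -0.015] turn [0.01  0.018 0.566] F [-26.1  -0.7  12.1] 0.0262 25.003332160413265
t 4.65 tcp [0.4516 0.0364 0.362 ] shift [ 0.085 -0.359 -0.016] turn [0.011 0.018 0.757] F [-26.1  -0.7  12.1] 0.0262 25.003332160413265
t 4.65 tcp [0.4516 0.0364 0.362 ] shift [ 0.123 -0.439 -0.016] turn [0.012 0.017 0.948] F [-26.1  -0.7  12.1] 0.0262 25.003332160413265
```

Emit:
{"method": "play_rows", "body": {"series": [[-0.015,0,0,0,0,0],[-0.03,0,0,0,0,0]]}}

```text
time: 4.85
ee_pos: [0.4496, 0.0371, 0.3631]
eef_rot: [0.997, -0.077, -0.0, 0.0]
ft_force: [3.8, -0.8, -1.0]
width: 0.0263
grip_force: 25.0
```

```bash
python3 arc.py 0 .9 .15  1.1 .15; python3 -c "
from h import *
s=status.read_state();print(R.from_quat(s['eef_rot']).inv().apply(s['ft_force']),s['torque'])"
```

```text
knob sw 0.688 rad 0.1377 h 0.0546 tilt 0.132 R 0.1480785429945246
t 4.85 tcp [0.4496 0.0371 0.3631] shift [ 0.048 -0.187 -0.007] turn [0.001 0.    0.384] F [ 3.8 -0.8 -1. ] 0.0263 25.00231236219406
t 4.85 tcp [0.4496 0.0371 0.3631] shift [ 0.1   -0.356 -0.007] turn [0.001 0.    0.766] F [ 3.8 -0.8 -1. ] 0.0263 25.00231236219406
[3.83041669 0.20576325 1.04804034] [-0.08249783 -0.70774817 -0.21297522]
```

Emit:
{"method": "play_rows", "body": {"series": [[0.005,-0.09,0,0,0,0.19],[0.018,-0.18,0,0,0,0.38],[0.04,-0.27,0,0,0,0.57],[0.072,-0.355,0,0,0,0.76],[0.072,-0.355,0,0,0,0.76]]}}

```text
time: 5.35
ee_pos: [0.4685, 0.0894, 0.363]
eef_rot: [0.962, -0.273, -0.001, 0.0]
ft_force: [-8.7, 1.7, 4.3]
width: 0.0259
grip_force: 25.0
```

```bash
python3 arc.py 0 1.3 .15  1.571 .15 1.571 0; python3 -c "
from h import *
s=status.read_state();print(R.from_quat(s['eef_rot']).inv().apply(s['ft_force']),s['torque'],s['joint_positions'])"
```

```text
knob sw 1.095 rad 0.1377 h 0.0545 tilt 0.132 R 0.14808719427152756
t 5.35 tcp [0.4685 0.0894 0.363 ] shift [ 0.048 -0.181 -0.007] turn [0.002 0.004 0.384] F [-8.7  1.7  4.3] 0.0259 25.00677041709423
t 5.35 tcp [0.4685 0.0894 0.363 ] shift [ 0.127 -0.407 -0.008] turn [0.002 0.003 0.901] F [-8.7  1.7  4.3] 0.0259 25.00677041709423
t 5.35 tcp [0.4685 0.0894 0.363 ] shift [ 0.087 -0.428  0.129] turn [0.002 0.003 0.901] F [-8.7  1.7  4.3] 0.0259 25.00677041709423
[-8.34487153  3.15208737 -4.27039957] [ 0.51835384  1.73971218 -0.30328427] [ 0.4518522   0.09138343 -0.76194807  1.86140072  0.06609394  1.21647961
 -2.45588771]
```

Joint 7 is close to its limit, so I'll finish the swing without turning the tool further and let the ball slip in the pads.

Emit:
{"method": "play_rows", "body": {"series": [[0.005,-0.09,0,0,0,-0.05],[0.02,-0.18,0,0,0,-0.1],[0.045,-0.27,0,0,0,-0.2],[0.075,-0.35,0,0,0,-0.3],[0.1,-0.42,0,0,0,-0.3]]}}

```text
time: 5.85
ee_pos: [0.5147, 0.1331, 0.3624]
eef_rot: [0.981, -0.196, -0.001, 0.001]
ft_force: [-4.5, -4.4, -0.4]
width: 0.0256
grip_force: 25.0
```

```bash
python3 arc.py 0  1.571 .15 1.571 0; python3 -c "
from h import *
s=status.read_state();print(R.from_quat(s['eef_rot']).inv().apply(s['ft_force']),s['torque'],s['joint_positions'])"
```

```text
knob sw 1.564 rad 0.1359 h 0.0539 tilt 0.133 R 0.14615585585135124
t 5.85 tcp [0.5147 0.1331 0.3624] shift [ 0.018  0.005 -0.011] turn [5.000e-03 1.000e-03 1.206e+00] F [-4.5 -4.4 -0.4] 0.0256 24.99542411416769
t 5.85 tcp [0.5147 0.1331 0.3624] shift [-0.018 -0.022  0.126] turn [5.000e-03 1.000e-03 1.206e+00] F [-4.5 -4.4 -0.4] 0.0256 24.99542411416769
[-2.47403862  5.82587787  0.37552449] [-0.89764874  1.03386665 -0.56247231] [ 0.35780728  0.24256055 -0.79070305  1.73095149  0.18169244  1.24619398
 -2.4422757 ]
```

Emit:
{"method": "play_rows", "body": {"series": [[-0.01,-0.01,0.035,0,0,0],[-0.02,-0.015,0.07,0,0,0],[-0.03,-0.02,0.105,0,0,0],[-0.035,-0.027,0.135,0,0,0],[-0.035,-0.027,0.135,0,0,0]]}}

```text
time: 6.35
ee_pos: [0.5112, 0.1391, 0.3426]
eef_rot: [0.981, -0.196, 0.0, 0.0]
ft_force: [2.6, -4.0, 1.7]
width: 0.0264
grip_force: 24.8
```

```bash
python3 arc.py 0  1.571 0; python3 - <<'E'
from h import *
q=[.4747,-.05,.545]
a=vision.camera('scene')
s=3
for ti,c in((-.15,(255,0,0)),(0,(0,255,0)),(.15,(0,0,255))):
    print(ti,proj('scene',dp(q,[sp(1.571,ti,.14,.035),sp(1.571,ti,.168,0),sp(1.571,ti,0.02,0)])).round(1).tolist())
cv2.imwrite('pics/s2.png',cv2.convertScaleAbs(cv2.resize(a[150:270,150:350],None,fx=4,fy=4,interpolation=cv2.INTER_CUBIC),alpha=1.5))
E
```

```text
knob sw 1.565 rad 0.1428 h 0.0341 tilt -0.011 R 0.1468339239235338
t 6.35 tcp [0.5112 0.1391 0.3426] shift [ 0.018  0.007 -0.006] turn [ 1.000e-03 -2.000e-03  1.205e+00] F [ 2.6 -4.   1.7] 0.0264 24.843622595071793
-0.15 [[216.0, 213.0], [211.5, 232.4], [245.2, 191.7]]
0 [[216.4, 204.3], [210.2, 223.9], [245.1, 190.7]]
0.15 [[217.6, 195.0], [209.9, 214.3], [245.1, 189.6]]
```

View pics/s2.png

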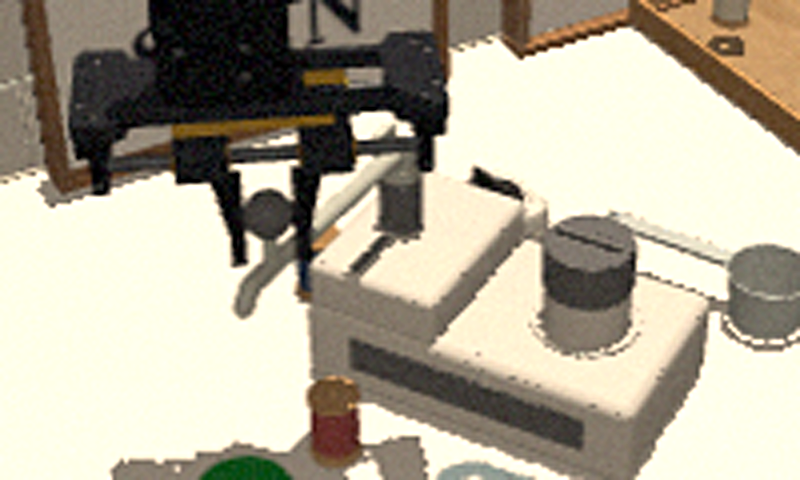

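Scene view: the knob is at full-image (217,203) and the level prediction is (216,204), so the spout is parked at tilt ≈ 0. Releasing.

Emit:
{"method": "play_rows", "body": {"series": [[0,0,0,0,0,0],[0,0,0,0,0,0],[0,0,0,0,0,0],[0,0,0,0,0,0],[0,0,0,0,0,0]], "fingers": 1}}

```text
time: 6.9
ee_pos: [0.5111, 0.1398, 0.3429]
eef_rot: [0.981, -0.196, -0.0, -0.0]
ft_force: [1.0, 0.2, 0.3]
width: 0.0579
grip_force: 0.0
```

Emit:
{"method": "play_rows", "body": {"series": [[0,0,0,0,0,0],[0,0,-0.1,0,0,0],[0,0,-0.3,0,0,0],[0,0,-0.55,0,0,0],[0,0,-0.8,0,0,0]]}}

```text
time: 7.4
ee_pos: [0.5108, 0.1398, 0.4654]
eef_rot: [0.981, -0.196, 0.0, -0.0]
ft_force: [0.3, -0.4, 0.2]
width: 0.0859
grip_force: 0.0
```

```bash
python3 - <<'E'
from h import *
go([.4747,-.05,.44],-76)
print(status.read_state()['joint_positions'])
E
```

```text
t 7.4 tcp [0.5108 0.1398 0.4654] shift [0.263 1.261 0.169] turn [-0.000e+00 -1.000e-03 -1.219e+00] F [ 0.3 -0.4  0.2] 0.0859 0.0
[ 0.37063675  0.16793099 -0.80603753  1.58286484  0.1219798   1.44235548
 -2.40886457]
```

Emit:
{"method": "play_rows", "body": {"series": [[0.06,0.25,0,0,0,-0.25],[0.12,0.5,0,0,0,-0.5],[0.18,0.75,0,0,0,-0.75],[0.2,0.95,0,0,0,-1.0]]}}

```text
time: 7.8
ee_pos: [0.4837, -0.0055, 0.4642]
eef_rot: [0.998, 0.067, 0.001, 0.0]
ft_force: [0.7, 0.2, -0.1]
width: 0.0867
grip_force: 0.0
```

Emit:
{"method": "play_rows", "body": {"series": [[0,0,0,0,0,-0.25],[0,0,0,0,0,-0.5],[0,0,0,0,0,-0.75],[0,0,0,0,0,-1.0]]}}

```text
time: 8.2
ee_pos: [0.484, -0.0032, 0.4642]
eef_rot: [0.946, 0.323, 0.001, 0.0]
ft_force: [-0.2, -0.3, 0.2]
width: 0.0873
grip_force: 0.0
```

Emit:
{"method": "play_rows", "body": {"series": [[0,0,0,0,0,-0.25],[0,0,0,0,0,-0.5],[0,0,0,0,0,-0.75],[0,0,0,0,0,-1.0],[0,0,0,0,0,-1.0]]}}

```text
time: 8.7
ee_pos: [0.484, -0.0032, 0.464]
eef_rot: [0.831, 0.556, 0.0, 0.0]
ft_force: [0.1, 0.0, 0.3]
width: 0.0871
grip_force: 0.0
```

```bash
python3 - <<'E'
from h import *
go([.4747,-.05,.44],-10)
s=status.read_state();print(s['joint_positions'])
b=vision.camera('top');cv2.imwrite('pics/t2.png',b)
s=status.read_state();im=vision.camera('wrist');cv2.imwrite('pics/w2.png',im)
c=vision.calibration('wrist')
q=[.4747,-.05,.545]
T=np.eye(4);T[:3,:3]=R.from_quat(s['eef_rot']).as_matrix();T[:3,3]=s['ee_pos']
W=np.linalg.inv(T@np.array(c['T_tool_cam']))
K=np.array([[c['fx'],0,c['cx']],[0,c['fy'],c['cy']],[0,0,1.]])
for n,P in dict(cap=dp(q,(0,0,.122)),capx=dp(q,(.02,0,.122)),knob=dp(q,sp(1.571,0,.14,.035)),piv=dp(q,(.13,0,.145))).items():
    print(n,cv2.projectPoints(P,cv2.Rodrigues(W[:3,:3])[0],W[:3,3],K,np.array(c['D']))[0].ravel().round(1),proj('top',P))
E
```

```text
t 8.7 tcp [ 0.484  -0.0032  0.464 ] shift [-0.312  0.062  0.16 ] turn [ 0.002 -0.    -0.415] F [0.1 0.  0.3] 0.0871 0.0
[ 0.65165476  0.03500779 -0.74648595  1.6931529   0.02429862  1.42178326
 -0.49014118]
cap [287.8 241.6] [[285.66213134 226.73575764]]
capx [299.3 226.8] [[280.72409554 218.22841957]]
knob [241.4  23.4] [[189.80753704 200.77970257]]
piv [374.8 138.8] [[253.83312012 169.52618395]]
```

View pics/w2.png

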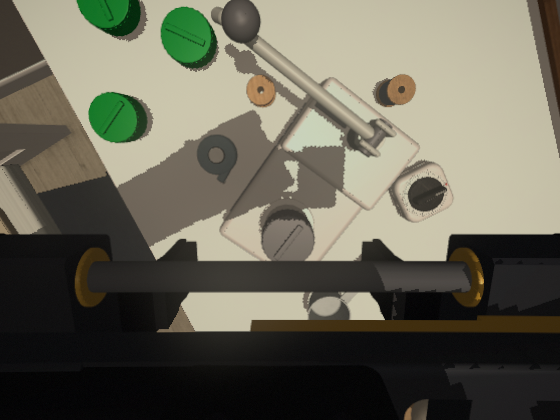

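Wrist view: the spout is parked, with its knob at (241,20) as predicted. The grey cap is centred at (289,241), within 1 px. Moving over it and descending.

Emit:
{"method": "play_rows", "body": {"series": [[-0.15,0.03,0.15,0,0,0],[-0.31,0.06,0.3,0,0,0],[-0.31,0.06,0.5,0,0,0],[-0.31,0.06,0.5,0,0,0]]}}

```text
time: 9.2
ee_pos: [0.4734, -0.0505, 0.3852]
eef_rot: [0.833, 0.553, -0.002, -0.002]
ft_force: [-0.3, 0.6, -0.1]
width: 0.0872
grip_force: 0.0
```

```bash
python3 - <<'E'
from h import *
go([.4747,-.05,.2735],-22.5)
E
```

```text
t 9.2 tcp [ 0.4734 -0.0505  0.3852] shift [0.007 0.01  0.745] turn [-0.01   0.002 -0.012] F [-0.3  0.6 -0.1] 0.0872 0.0
```

Emit:
{"method": "play_rows", "body": {"series": [[0,0,0.25,0,0,0],[0,0,0.5,0,0,0],[0,0,0.65,0,0,0],[0,0,0.76,0,0,0],[0,0,0.76,0,0,0]]}}

```text
time: 9.7
ee_pos: [0.4745, -0.0494, 0.2736]
eef_rot: [0.832, 0.554, -0.001, -0.001]
ft_force: [-0.6, 0.6, 0.5]
width: 0.0867
grip_force: 0.0
```

Emit:
{"method": "play_rows", "body": {"series": [[0,0,0,0,0,0],[0,0,0,0,0,0],[0,0,0,0,0,0],[0,0,0,0,0,0],[0,0,0,0,0,0]], "fingers": -1, "squeeze": 18}}

```text
time: 10.2
ee_pos: [0.4747, -0.0499, 0.2744]
eef_rot: [0.832, 0.555, 0.0, 0.0]
ft_force: [0.6, -0.6, 3.2]
width: 0.0555
grip_force: 18.0
```

Emit:
{"method": "play_rows", "body": {"series": [[0,0,0,0,0,0],[0,0,0,0,0,0],[0,0,0,0,0,0]]}}

```text
time: 10.5
ee_pos: [0.4747, -0.0499, 0.2744]
eef_rot: [0.832, 0.555, 0.0, 0.0]
ft_force: [-1.5, -0.2, 6.0]
width: 0.0557
grip_force: 18.0
```

```bash
python3 - <<'E'
from h import *
go([.4747,-.05,.2735],-22.5)
s=status.read_state();print(s['torque'],s['joint_positions'])
E
```

```text
t 10.5 tcp [ 0.4747 -0.0499  0.2744] shift [-0.001  0.     0.006] turn [ 0.001  0.    -0.004] F [-1.5 -0.2  6. ] 0.0557 18.000023611821234
[-0.08059476  0.2844154  -0.02277523] [ 0.66215325  0.19603099 -0.70235913  1.96338746  0.14751266  1.03210476
 -0.50140319]
```

Emit:
{"method": "play_rows", "body": {"series": [[0,0,0,0,0,-0.1],[0,0,0,0,0,-0.2],[0,0,0,0,0,-0.3],[0,0,0,0,0,-0.4],[0,0,0,0,0,-0.5]]}}

```text
time: 11.0
ee_pos: [0.4748, -0.0503, 0.2742]
eef_rot: [0.752, 0.659, 0.0, 0.0]
ft_force: [1.0, -2.3, -0.7]
width: 0.0554
grip_force: 18.0
```

```bash
python3 - <<'E'
from h import *
go([.4747,-.05,.2735],-22.5)
s=status.read_state();print(s['torque'])
E
```

```text
t 11.0 tcp [ 0.4748 -0.0503  0.2742] shift [ 0.002 -0.001  0.005] turn [ 0.002 -0.     0.497] F [ 1.  -2.3 -0.7] 0.0554 18.002753625623882
[-0.36077751 -0.43347411 -0.71477205]
```

A torque of −0.71 N m shows it has stopped that way. Turning clockwise instead.

Emit:
{"method": "play_rows", "body": {"series": [[0,0,0,0,0,0.2],[0,0,0,0,0,0.4],[0,0,0,0,0,0.6],[0,0,0,0,0,0.8],[0,0,0,0,0,0.8]]}}

```text
time: 11.5
ee_pos: [0.4747, -0.0498, 0.2742]
eef_rot: [0.873, 0.487, 0.0, 0.0]
ft_force: [1.2, 0.3, 2.9]
width: 0.0556
grip_force: 18.0
```

```bash
python3 - <<'E'
from h import *
go([.4747,-.05,.2735],-22.5)
s=status.read_state();print(s['torque'])
E
```

```text
t 11.5 tcp [ 0.4747 -0.0498  0.2742] shift [-0.001  0.001  0.005] turn [ 0.001 -0.    -0.307] F [1.2 0.3 2.9] 0.0556 18.000832675024867
[-0.06230056 -0.19053259 -0.08693648]
```

Emit:
{"method": "play_rows", "body": {"series": [[0,0,0,0,0,0.2],[0,0,0,0,0,0.4],[0,0,0,0,0,0.6],[0,0,0,0,0,0.8],[0,0,0,0,0,1.0]]}}

```text
time: 12.0
ee_pos: [0.4747, -0.0498, 0.2742]
eef_rot: [0.97, 0.245, 0.0, 0.0]
ft_force: [1.3, -0.2, 3.0]
width: 0.0556
grip_force: 18.0
```

Emit:
{"method": "play_rows", "body": {"series": [[0,0,0,0,0,0.1],[0,0,0,0,0,0.2],[0,0,0,0,0,0.35],[0,0,0,0,0,0.5],[0,0,0,0,0,0.6]]}}

```text
time: 12.5
ee_pos: [0.4748, -0.0498, 0.2742]
eef_rot: [0.996, 0.091, 0.0, 0.0]
ft_force: [0.8, 0.3, 4.1]
width: 0.0557
grip_force: 18.0
```

```bash
python3 - <<'E'
from h import *
go([.4747,-.05,.2735],-22.5)
s=status.read_state();print(s['torque'],s['joint_positions'][6])
E
```

```text
t 12.5 tcp [ 0.4748 -0.0498  0.2742] shift [-0.001  0.001  0.005] turn [ 1.000e-03 -1.000e-03 -1.902e+00] F [0.8 0.3 4.1] 0.0557 17.9981840075925
[-0.00518253 -0.14035509  0.01137418] -1.4730440088304533
```

Emit:
{"method": "play_rows", "body": {"series": [[0,0,0,0,0,0.1],[0,0,0,0,0,0.2],[0,0,0,0,0,0.3]]}}

```text
time: 12.8
ee_pos: [0.4747, -0.0498, 0.2742]
eef_rot: [1.0, 0.014, 0.0, 0.0]
ft_force: [0.6, -0.7, 2.5]
width: 0.0561
grip_force: 18.0
```

```bash
python3 - <<'E'
from h import *
go([.4747,-.05,.2735],-22.5)
s=status.read_state();print(s['torque'],s['joint_positions'][6])
E
```

```text
t 12.8 tcp [ 0.4747 -0.0498  0.2742] shift [-0.     0.001  0.005] turn [ 2.000e-03 -0.000e+00 -2.198e+00] F [ 0.6 -0.7  2.5] 0.0561 17.99879751401022
[-0.06599311  0.19084557  0.79623472] -1.6253360923354723
```

Torque is +0.80 N m, so the end stop is reached. Easing back about 4°, then lifting.

Emit:
{"method": "play_rows", "body": {"series": [[0,0,0,0,0,-0.06],[0,0,0,0,0,-0.13],[0,0,0,0,0,-0.13]], "squeeze": 24}}

```text
time: 13.1
ee_pos: [0.4747, -0.0499, 0.2742]
eef_rot: [0.999, 0.048, 0.0, 0.0]
ft_force: [0.5, -0.6, 3.9]
width: 0.0554
grip_force: 24.0
```

Emit:
{"method": "play_rows", "body": {"series": [[0,0,-0.01,0,0,0],[0,0,-0.03,0,0,0],[0,0,-0.05,0,0,0]]}}

```text
time: 13.4
ee_pos: [0.4744, -0.0498, 0.2814]
eef_rot: [0.999, 0.046, -0.0, -0.0]
ft_force: [-0.5, 0.9, -0.9]
width: 0.0557
grip_force: 24.0
```

```bash
python3 - <<'E'
from h import *
go([.4747,-.05,.2735],-22.5)
s=status.read_state();print(s['torque'],s['joint_positions'][6])
E
```

```text
t 13.4 tcp [ 0.4744 -0.0498  0.2814] shift [0.002 0.002 0.053] turn [-1.000e-03  1.000e-03 -2.073e+00] F [-0.5  0.9 -0.9] 0.0557 24.000035910867155
[ 0.07308225 -0.01071034  0.00190954] -1.554347681020385
```

Only about −1 N (the cap's weight), so it comes free. Lifting about 75 mm in all.

Emit:
{"method": "play_rows", "body": {"series": [[0,0,-0.1,0,0,0],[0,0,-0.2,0,0,0],[0,0,-0.3,0,0,0],[0,0,-0.4,0,0,0],[0,0,-0.45,0,0,0]]}}

```text
time: 13.9
ee_pos: [0.4746, -0.0499, 0.3502]
eef_rot: [0.999, 0.046, 0.001, 0.0]
ft_force: [0.2, -0.1, -1.3]
width: 0.0555
grip_force: 24.0
```

Emit:
{"method": "play_rows", "body": {"series": [[0,0,0,0,0,0],[0,0,0,0,0,0],[0,0,0,0,0,0],[0,0,0,0,0,0],[0,0,0,0,0,0]]}}

```text
time: 14.4
ee_pos: [0.4744, -0.0498, 0.3486]
eef_rot: [0.999, 0.046, -0.0, -0.0]
ft_force: [0.5, 1.0, -1.3]
width: 0.0553
grip_force: 24.0
```

```bash
python3 - <<'E'
from h import *
go([.4747,-.05,.348],-22.5)
a=vision.camera('scene');b=vision.camera('top')
f=lambda x:cv2.convertScaleAbs(cv2.resize(x,(400,300),interpolation=cv2.INTER_CUBIC),alpha=1.4)
cv2.imwrite('pics/f.png',np.hstack([f(a[140:290,150:350]),f(b[130:280,150:350])]))
E
```

```text
t 14.4 tcp [ 0.4744 -0.0498  0.3486] shift [0.002 0.001 0.004] turn [-1.000e-03  1.000e-03 -2.073e+00] F [ 0.5  1.  -1.3] 0.0553 24.00010423734784
```

View pics/f.png

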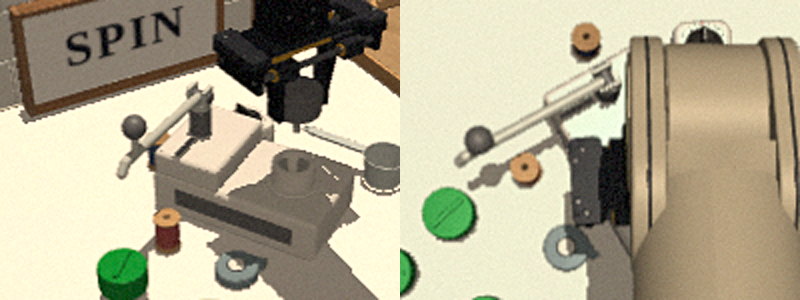

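The cap hangs level in the fingers above the open neck, at (300,100) in the left panel. The spout is parked over the rib, and the bystanders are in place. Handing in.

```bash
python3 -c "
from h import *
print(job.close_job())"
```

```text
the job is handed in; nothing more can be done
None
```

I handed in the job at about 14.5 s on the robot's clock. The spout is parked level over the rib; the cap loosened clockwise, and the gripper holds it level about 74 mm above the neck. The last pictures show the bystanders in place, and no verdict came back.

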